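# Prove the stop button and zero the peak pointer of a bench tester

### The arm

A 6-joint arm with a two-finger parallel gripper is mounted at the origin on the work surface. World frame = base frame: x ahead of the robot, y to its left, z up, the work surface at z = 0. Lengths are in m, angles in degrees, forces in N, time in s.
With the tool pointing down it reaches from about 0.3 to 0.75 m from the base axis. Payload 8.5 kg.
Tool frame: the origin (TCP) lies between the finger pads, 19 mm behind the fingertips; this is the grasp point; z points along the fingers, y is the line along which they close (so a half turn about z gives the same grasp; the last joint's range is limited). The gripper opens to 85 mm and grips with 20 to 120 N. Pads are 22 mm wide; open, the fingers measure 114 mm over their backs; the gripper's body (76 mm by 85 mm) begins 54 mm behind the grasp point. The pads swing forward as they close: fully open they stand 13 mm farther back than shut.
Start: joints at [-84.299, 21.807, 74.336, -0, 83.858, -12.336], TCP at [0.17, -0.523, 0.25] pointing down, gripper open.
Joint ranges: [-178.18, 178.18], [-50.72, 133.34], [12.68, 142.11], [-81.47, 261.47], [9.98, 163.14], [-165.26, 165.26]. Speed limits (degrees/s): [136.94, 136.94, 180, 180, 180, 180].

### API

Orientations are given as a 3x3 rotation matrix whose columns are the frame's x, y, z axes.
In Python, from rig import env gives the robot as it stands. The module is installed in compiled form; this text tells all that it offers.
- The arm moves only by the tool jog_arm, never from a script. Its argument "targets" is a list of rows, each a list of 6 numbers: the shift along the tool's x, y, z in cm, then the turn, a rotation vector about the tool's x, y, z in degrees. A call has 1 to 8 rows; each row is the pose to reach, as a shift and turn from the pose commanded when the call began, along the tool's axes at that moment; what a row does not reach only later rows make up. A row lasts 1/12 s, in which the tool goes at most 41.7 mm and 7.16 degrees, less where a joint would pass 70% of its speed; a pose out of reach is approached as far as the arm can. A call with a gripper value outside its range is refused whole. "hand" is the opening, from 0 (shut) to 1 (fully open), set as the call begins (left out, the last holds). The fingers move at their own pace and stop on an object; "newtons" is the grip in N (left out, the last holds). Time passes only in rows, so rows that repeat a pose let the fingers close. It gives the time, the measured TCP pose, the force, the opening and the grip force at its end, in the units of the state.
- env.observe(): the state, without advancing time (a new reading comes with each control period).
- env.get_image(name): name is "scene" or "top" or "wrist"; returns a dict with "frame" (384x512x3 uint8, red, green, blue), "depth" (384x512 float32, m along the optical axis (not along the pixel's ray), 0 where there is no reading), "fovy" (degrees; the focal length in pixels is half the picture's height over the tangent of half this angle, whatever the lens; pixels are square), "cx", "cy" (the principal point, pixels), "cam_to_world" (4x4, takes a point from camera to world coordinates). Camera axes: x right, y down, z forward; pixel columns grow to the right and rows downward; lengths in m; the calibration is good to about 2 mm. A picture is of the moment at which its call begins.
- env.close_job(): hands the job in; it is judged then, once.
Trained networks look in the newest picture that a camera, given by its name, has taken for a name from the list of things; names that differ only in an ending like _2 or _b are one class to them, and where a whole thing is asked for, a point or a joint stands for the part that bears it (a point fixed in the world has none). Each returns a list of dicts, best first, with "score" (0 to 1); they miss things now and then, are a little off and sometimes report something else, mostly with a low value. They report only what shows in the picture. A call takes as long as a camera call. They do not tell look-alikes from the thing itself.
- env.regions_of(camera, target): "pixels" (384x512 bool, what is visible of it) and "point" ([row, column] in pixels, amid what is visible of it).
The state is a dict: "time_s": time; "q": joint angles; "qvel": joint speeds; "joint_efforts": joint torques, N m; "position": TCP position; "tool_rot": TCP orientation; "ft_force": force on the tool from outside, world axes, zero at the start; "wrist_torque": the same for the moment, N m; "grip_width": finger opening in m; "gripper_force": force on a finger pad.
Only numpy, scipy, OpenCV 4.12 (cv2) and the standard library are available. Lean on these libraries where they do the work, as an engineer would, in place of code of your own. Each camera call takes 0.05 s, during which the arm holds its last target. There are 200 camera calls.

### The job

Get the bench tester ready for the next shift. First prove its stop: push the big mushroom button on the sloping console all the way in until it latches, and take the hand off it so that one sees it stay down by itself; then twist its head clockwise until the latch lets go, and release it so that it springs fully back out. After that, turn the wing knob on the round peak gauge anticlockwise until its pointer is home on the zero stop, and let go; do not shift or knock over any of the things lying about.

Things in the scene. Friction and masses are not known exactly. Their poses are not given: they have to be found in the camera images.
- console: Operator console, fixed: grey foot carrying a light enclosure, 190 mm wide, whose sloping face (160 mm long, centre about 86 mm high) leans 30 degrees from level towards the robot's right (-y), yawed at most 0.5 rad from that. Origin on the table under its middle; its own -x is the way it leans. Only the mushroom button stands more than 10 mm above the face.
- stop_top (a point): Centre of the domed top of the mushroom stop button, a black round head (58 mm wide, 25 mm thick) in the middle of the sloping face. z axis: the button's axis, out of the face; x: up the slope. Moves in with the button, does not turn with the head. 50 mm above the face when out, 41 latched. The upright side wall to grip lies 9 to 20 mm below the top.
- stop_push (a joint): How far the mushroom is pushed in along its axis, m: 0 out, 0.012 hard bottom. A spring pushes it out: some 4 N at first, rising to a peak of 11 to 14 N near 0.005, where the latch clicks over, then about 7 N until the bottom. Pushed beyond about 0.0095 it latches and stays at about 0.009 when let go. Latched, it comes out only if its head is twisted.
- stop_turn (a joint): Twist of the mushroom head, rad, positive clockwise seen from in front of the face (negative about stop_top's z): 0 at rest, hard stop at 1.0. A light spring (0.1 N m) turns it back to 0. Beyond about 0.5 the latch is free; fingers that grip the head still hold it down, and when they open it springs out. Turned back while held down, it latches again.
- gauge: Peak gauge, fixed: aluminium drum, 150 mm in diameter, with a white dial, on a dark foot. The dial leans 20 degrees from level towards the robot's left (+y), yawed at most 0.5 rad from that. Origin on the table under its middle; its own -x is the way it leans.
- dial_centre (a point): Centre of the white dial, about 88 mm high. z axis: the wing knob's axis, out of the dial (20 degrees from vertical); x: up the slope to the zero mark. The black wing knob is a bar centred on the axis, 68 mm long, 14 mm wide, flat sides 12 to 36 mm above the dial (TCP at 32 mm grips well), over a 36 mm hub. A dark needle lies under one end of the bar, which has a pale mark on top.
- pointer (a joint): Angle of the wing knob and its needle, rad, positive clockwise seen from above: 0 hard against the zero stop, needle along dial_centre's x. At q the needle end of the bar points along x turned by -q about z. Stays where left (friction 0.06 N m). Starts 1.8 to 3.2 rad up the scale, so a hand may have to let go and take hold again.
- tote: Bystander: open black tray, 150 x 110 x 50 mm, origin under its centre.
- module: Bystander: black electronics module, 100 x 70 x 35 mm with a metal connector at one end and a paper label on top, origin under its centre.
- heatsink: Bystander: finned aluminium heat sink, 50 x 60 x 28 mm, origin under its centre.
- flux: Bystander: upright white bottle, 40 mm in diameter, 100 mm tall, origin under its centre.
- tape: Bystander: roll of pale tape lying flat, 70 mm outside diameter, 22 mm high, origin under its centre.
- driver: Bystander: screwdriver with black handle lying flat, about 200 mm long, origin near its middle.
- screws: Bystander: clear jar, 56 mm in diameter, 60 mm tall, origin under its centre.
There are look-alikes about, which are no part of the job. What is shaped like the gauge but purple is not meant.

How it is judged (in metres and radians):
On the way, in this order (a step that is already met when the one before it is completed fails the run):
1. the stop button is latched in (more than 7 mm) with the fingers off it (value of joint stop_push above 0.007 m and contact force between the fingers and stop_push below 0.3 N), for 0.2 s.
2. the stop button has been twisted free and stands fully out (within 2 mm) with the fingers off it (value of joint stop_push below 0.002 m and contact force between the fingers and stop_push below 0.3 N), for 0.2 s.
3. the pointer is back on its zero stop (within 0.05 rad) (value of joint pointer below 0.05 rad), for 0.2 s.
At the end, for the whole second after the job is handed in: The stop button stands out within 2 mm with its head turned back within 0.1 rad, the pointer is within 0.05 rad of its zero stop, and every bystander is upright and within 20 mm of where it started (value of joint stop_push below 0.002 m and value of joint stop_turn below 0.1 rad and value of joint pointer below 0.05 rad and angle between each of tote, module, heatsink, flux, tape, screws's own z axis and vertical below 0.3 rad and distance of each of tote, module, heatsink, flux, tape, driver, screws from where it was at the start of the episode below 0.02 m); the robot touches nothing.
It fails at once if a thing lying about was shifted by more than 20 mm or knocked over (distance of any of tote, module, heatsink, flux, tape, driver, screws from where it was at the start of the episode above 0.02 m or angle between any of tote, module, heatsink, flux, tape, screws's own z axis and vertical above 0.3 rad).
It also fails if it takes over 72 s, if anything falls off the work surface, if the arm or the gripper's body presses on something with over 40 N, if the wrist force passes 120 N, or if a joint passes its speed limit or range.

## Working session

There is one attempt and no reset: what is moved stays moved. The work goes in short steps, Python scripts to look and compute and a tool call to move; the robot and the scene stay as the last step left them, time stands still between calls to the robot, and variables do not carry over. Pictures are saved under pics/ and viewed, at most 10 in all, crops included, and the job is handed in when it is done.

Besides the shell and the picture viewer there is one more tool, called after ">>>" as name(argument=value, ...), one argument or row to a line, values as JSON. jog_arm: Moves the arm, as the interface text tells. Its arguments: {"type":"object","properties":{"targets":{"type":"array","items":{"type":"array","items":{"type":"number"}}},"hand":{"type":"number"},"newtons":{"type":"number"}},"required":["targets"]}

```bash
mkdir -p pics
cat > h.py <<'E'
import numpy as np, cv2
from rig import env
def cloud(im):
    d=im["depth"]; f=d.shape[0]/2/np.tan(np.radians(im["fovy"])/2)
    v,u=np.mgrid[:d.shape[0],:d.shape[1]]
    P=np.stack([(u-im["cx"])/f*d,(v-im["cy"])/f*d,d],-1)
    T=np.array(im["cam_to_world"]); W=P@T[:3,:3].T+T[:3,3]; W[d<=0]=np.nan
    return W
E
python3 - <<'E'
from h import *
a=[]
for c in ["scene","top"]:
    im=env.get_image(c); np.savez(f"{c}.npz",W=cloud(im),f=im["frame"]); a.append(im["frame"])
    W=cloud(im)
    for t in ["console","stop_top","gauge","dial_centre","pointer","tote","module","heatsink","flux","tape","driver","screws"]:
        for r in env.regions_of(c,t)[:3]:
            w=W[r["pixels"]]; print(c,t,round(r["score"],2),np.round(r["point"]),r["pixels"].sum(),np.round(np.nanmedian(w,0),3))
cv2.imwrite("pics/a.png",cv2.cvtColor(a[0],4)); cv2.imwrite("pics/b.png",cv2.cvtColor(a[1],4))
print(env.observe())
E
```

```text
scene console 0.78 [186. 326.] 2412 [0.608 0.217 0.077]
scene console 0.56 [215. 248.] 229 [ 0.416 -0.011  0.018]
scene stop_top 0.47 [179. 325.] 193 [0.594 0.212 0.125]
scene gauge 0.89 [259. 259.] 2463 [ 0.628 -0.215  0.082]
scene gauge 0.86 [307.  96.] 3713 [ 0.429 -0.601  0.084]
scene gauge 0.86 [215. 132.] 2034 [ 0.193 -0.324  0.075]
scene dial_centre 0.95 [303.  96.] 2798 [ 0.424 -0.597  0.093]
scene dial_centre 0.64 [210. 130.] 1337 [ 0.187 -0.315  0.092]
scene dial_centre 0.58 [252. 262.] 1621 [ 0.625 -0.202  0.095]
scene pointer 0.68 [238. 263.] 210 [ 0.61  -0.17   0.114]
scene pointer 0.61 [287. 100.] 366 [ 0.405 -0.573  0.113]
scene pointer 0.51 [199. 136.] 192 [ 0.169 -0.29   0.113]
scene tote 0.84 [163. 352.] 648 [0.573 0.55  0.035]
scene module 0.77 [169. 262.] 335 [0.297 0.249 0.035]
scene heatsink 0.8 [240. 306.] 282 [ 0.669 -0.009  0.02 ]
scene flux 0.83 [223. 284.] 280 [ 0.588 -0.023  0.054]
scene tape 0.67 [214. 246.] 292 [ 0.41  -0.006  0.016]
scene driver 0.71 [244. 165.] 233 [ 0.325 -0.296  0.021]
scene screws 0.98 [333. 183.] 620 [ 0.622 -0.502  0.052]
top cons
[... 1148 characters left out ...]
8572685e+01, -1.23341245e+01]), 'qvel': array([ 0.07311043, -0.06460118, -0.02273053,  0.01928339,  0.00044738,
       -0.03630178]), 'joint_efforts': array([-1.69544578e-04, -4.48324049e+01, -2.31460708e+01, -1.70409303e-04,
        5.52277597e-04, -1.87929442e-05]), 'position': array([ 0.17029481, -0.52296548,  0.25003249]), 'tool_rot': array([[ 9.50866824e-01,  3.09600198e-01,  1.17577292e-05],
       [ 3.09600198e-01, -9.50866824e-01, -3.33134261e-05],
       [ 8.66191299e-07,  3.53168270e-05, -9.99999999e-01]]), 'ft_force': array([ 0.44046559,  0.13301725, -0.49308004]), 'wrist_torque': array([0.01345991, 0.00720847, 0.00744541]), 'gripper_force': 0.0, 'grip_width': 0.08566086181277024}
```

View pics/a.png

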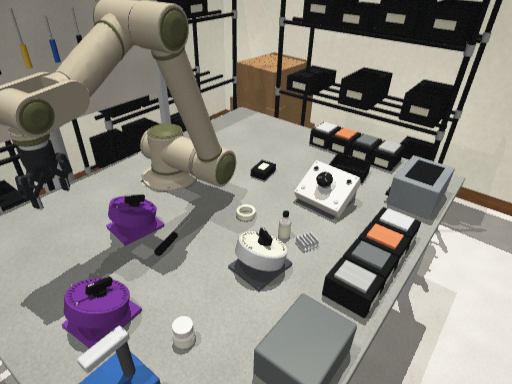

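View pics/b.png

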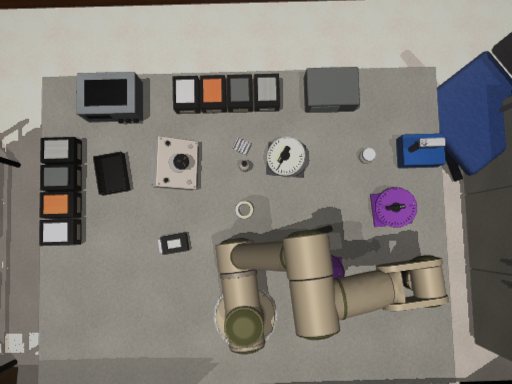

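Scene (a.png): white gauge at (col 262,row 252), purple look-alikes at (96,303) and (132,215); the console's mushroom is at (325,179). Top (b.png): white gauge (285,157), purple (396,208), console (178,162). The candidates for the gauge are the white one and two purple ones, and I choose the white. The only mushroom is on the console. Next I fit the planes and check a crop.

Run:
```python
from h import *
def fit(P,it=8,tol=.004):
    c=np.nanmedian(P,0)
    Q=P
    for _ in range(it):
        c=Q.mean(0); n=np.linalg.svd(Q-c)[2][2]; n*=np.sign(n[2]); r=(P-c)@n; Q=P[abs(r)<max(tol,0)]
    return c,n,Q
for cam in ["top","scene"]:
    z=np.load(cam+".npz"); W=z["W"]; f=z["f"].astype(int)
    for nm,ctr,n0,rad in [("console",(.59,.23,.086),(0,-.5,.866),.09),("gauge",(.604,-.175,.088),(0,.34,.94),.07)]:
        d=W-np.array(ctr); n0=np.array(n0); m=(np.linalg.norm(d,axis=-1)<rad)&(abs(d@n0)<.015)&(f.min(-1)>120)
        c,n,Q=fit(W[m]); print(cam,nm,m.sum(),len(Q),c.round(4),n.round(3),"tilt",np.degrees(np.arccos(n[2])).round(1),"yaw",np.degrees(np.arctan2(n[1],n[0])).round(1))
        h=(W-c)@n
        inpl=np.linalg.norm((W-c)-h[...,None]*n,axis=-1)
        k=(h>.012)&(h<.07)&(inpl<.075)&(f.max(-1)<110)
        print("  raised",k.sum(),np.percentile(h[k],[5,50,95]).round(3),np.nanmean(W[k],0).round(4))
        kt=(h>(.044 if nm=="console" else .028))&(h<.07)&(inpl<.06)
        print("  top",kt.sum(),W[kt].mean(0).round(4),((W[kt].min(0)+W[kt].max(0))/2).round(4))
        X=W[kt]
        if nm=="gauge":
            e=np.linalg.svd(X-X.mean(0)); print("  bar",e[2][0].round(3),e[1].round(3))
a=np.load("top.npz")["f"][115:200,240:330]; b=np.load("top.npz")["f"][120:205,135:225]
c=np.load("scene.npz")["f"][215:300,220:310]; d=np.load("scene.npz")["f"][145:230,280:370]
g=np.vstack([np.hstack([a,b]),np.hstack([c,d])])
cv2.imwrite("pics/c.png",cv2.cvtColor(cv2.resize(g,None,fx=3.4,fy=3.4,interpolation=2),4))
```

```text
top console 1252 887 [0.5887 0.2419 0.0878] [-0.028 -0.495  0.868] tilt 29.7 yaw -93.2
  raised 198 [0.034 0.046 0.053] [0.5906 0.2191 0.1275]
  top 140 [0.592  0.2166 0.1293] [0.5907 0.2175 0.1273]
top gauge 856 619 [ 0.6047 -0.1768  0.0926] [0.033 0.341 0.939] tilt 20.1 yaw 84.5
  raised 99 [0.013 0.032 0.041] [ 0.6081 -0.1625  0.1185]
  top 70 [ 0.6089 -0.1581  0.1226] [ 0.6092 -0.1579  0.1242]
  bar [-0.842  0.518 -0.151] [0.164 0.037 0.03 ]
scene console 1279 1128 [0.5949 0.2306 0.0823] [-0.027 -0.502  0.865] tilt 30.2 yaw -93.0
  raised 179 [0.034 0.046 0.051] [0.5954 0.2112 0.1227]
  top 129 [0.5905 0.2136 0.1277] [0.5891 0.2167 0.127 ]
scene gauge 745 656 [ 0.6088 -0.1855  0.0965] [0.037 0.331 0.943] tilt 19.4 yaw 83.7
  raised 132 [0.014 0.027 0.035] [ 0.6128 -0.1676  0.1176]
  top 76 [ 0.6112 -0.1617  0.1233] [ 0.6096 -0.1596  0.1236]
  bar [ 0.852 -0.51   0.119] [0.178 0.037 0.018]
```

View pics/c.png

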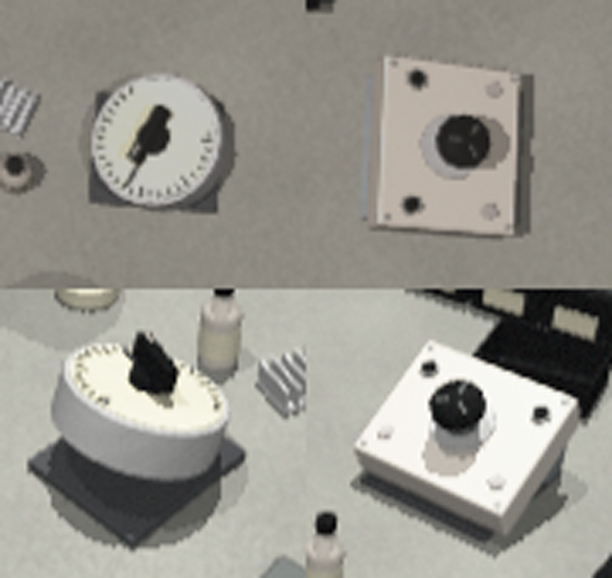

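The close crop confirms it: white gauge with black wing knob, needle to lower left (about 116° clockwise of zero), and the mushroom on the console face. Now I compute the first move.

```bash
cat >> h.py <<'E'
from scipy.spatial.transform import Rotation as Ro
NC=np.array([-.028,-.499,.866]); NC/=np.linalg.norm(NC); TOP=np.array([.591,.2172,.1285])
NG=np.array([.035,.337,.941]); NG/=np.linalg.norm(NG)
def frame(n,ang):
    a=np.radians(ang); z=-n; x=np.array([np.cos(a),np.sin(a),0]); x-=z*(x@z); x/=np.linalg.norm(x)
    return np.stack([x,np.cross(z,x),z],1)
def rel(p,R):
    o=env.observe(); R0=np.array(o["tool_rot"]); 
    s=R0.T@(np.array(p)-o["position"])*100; t=Ro.from_matrix(R0.T@R).as_rotvec(degrees=True)
    print("rel",s.round(2),t.round(2),"q",np.round(o["q"],1),"pos",o["position"].round(4),"t",o["time_s"],"f",o["ft_force"].round(2),"w",round(o["grip_width"],4))
E
python3 - <<'E'
from h import *
rel(TOP+NC*.14,frame(NC,60)); rel((.4,-.18,.32),frame(NC,60))
E
```

```text
rel [ 6.038e+01 -5.083e+01  3.000e-02] [ 23.23  19.84 -37.62] q [-84.3  21.8  74.3   0.   83.9 -12.3] pos [ 0.1703 -0.523   0.25  ] t 1.3 f [ 0.44  0.13 -0.49] w 0.0857
rel [ 32.46 -25.5   -7.  ] [ 23.23  19.84 -37.62] q [-84.3  21.8  74.3   0.   83.9 -12.3] pos [ 0.1703 -0.523   0.25  ] t 1.3 f [ 0.44  0.13 -0.49] w 0.0857
```

>>> jog_arm(
  targets=[
    [32, -25.5, -7, 23.2, 19.8, -37.6],
    [32, -25.5, -7, 23.2, 19.8, -37.6],
    [32, -25.5, -7, 23.2, 19.8, -37.6],
    [32, -25.5, -7, 23.2, 19.8, -37.6],
    [32, -25.5, -7, 23.2, 19.8, -37.6],
    [32, -25.5, -7, 23.2, 19.8, -37.6],
    [32, -25.5, -7, 23.2, 19.8, -37.6],
    [32, -25.5, -7, 23.2, 19.8, -37.6],
  ],
  hand=0,
  newtons=40,
)

```text
time_s: 1.97
position: [0.3521, -0.2478, 0.3057]
tool_rot: [[0.543, 0.839, 0.026], [0.719, -0.481, 0.502], [0.434, -0.254, -0.864]]
ft_force: [1.4, -1.6, -0.7]
grip_width: -0.0
gripper_force: 0.0
```

Run:
```python
from h import *
rel(TOP+NC*.14,frame(NC,60))
```

```text
rel [38.73  2.15 25.3 ] [-0.19 -0.12  0.12] q [-60.2  16.3  78.8  16.9 110.2 -24.6] pos [ 0.3521 -0.2478  0.3057] t 1.9667 f [ 1.38 -1.6  -0.73] w -0.0
```

>>> jog_arm(
  targets=[
    [38.7, 2.2, 22, 0, 0, 0],
    [38.7, 2.2, 22, 0, 0, 0],
    [38.7, 2.2, 22, 0, 0, 0],
    [38.7, 2.2, 22, 0, 0, 0],
    [38.7, 2.2, 22, 0, 0, 0],
    [38.7, 2.2, 22, 0, 0, 0],
    [38.7, 2.2, 22, 0, 0, 0],
    [38.7, 2.2, 22, 0, 0, 0],
  ],
)

```text
time_s: 2.63
position: [0.5281, 0.0355, 0.2844]
tool_rot: [[0.545, 0.838, 0.028], [0.719, -0.484, 0.498], [0.431, -0.251, -0.867]]
ft_force: [1.2, -0.9, 0.1]
grip_width: 0.0002
gripper_force: 0.0
```

>>> jog_arm(
  targets=[
    [8, 0.5, 4, 0, 0, 0],
    [8, 0.5, 4, 0, 0, 0],
    [8, 0.5, 4, 0, 0, 0],
    [8, 0.5, 4, 0, 0, 0],
  ],
)

```text
time_s: 2.97
position: [0.5765, 0.1106, 0.2823]
tool_rot: [[0.543, 0.84, 0.026], [0.721, -0.481, 0.499], [0.431, -0.252, -0.867]]
ft_force: [-0.5, -0.5, 0.6]
grip_width: 0.0002
gripper_force: 0.0
```

Run:
```python
from h import *
rel(TOP+NC*.14,frame(NC,60))
im=env.get_image("wrist"); W=cloud(im); np.savez("w1.npz",W=W,f=im["frame"])
cv2.imwrite("pics/d.png",cv2.cvtColor(im["frame"],4))
for r in env.regions_of("wrist","stop_top")[:2]: print(r["score"],r["point"],np.nanmedian(W[r["pixels"]],0))
```

```text
rel [ 1.82 -0.06  4.68] [-0.09  0.11  0.15] q [-12.7  23.9  70.9  29.5  90.7  19.4] pos [0.5765 0.1106 0.2823] t 2.9667 f [-0.5  -0.51  0.58] w 0.0002
0.81 [145.3, 258.8] [0.59268189 0.21578833 0.12819955]
```

View pics/d.png

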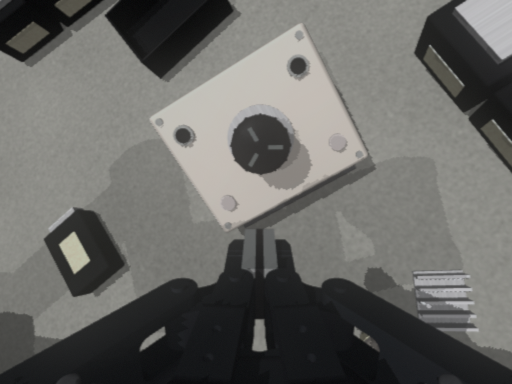

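Wrist view: the mushroom head is at (col 260,row 144) on the console, the shut fingertips at (260,245), and nothing is in the way. Next I refine the button's centre from this close cloud.

Run:
```python
from h import *
z=np.load("w1.npz"); W=z["W"]; f=z["f"].astype(int)
d=W-(TOP-.05*NC); h=d@NC; r=np.linalg.norm(d-h[...,None]*NC,axis=-1)
P=W[(abs(h)<.008)&(r<.07)&(f.min(-1)>130)]
for _ in range(6):
    c=P.mean(0); n=np.linalg.svd(P-c)[2][2]; n*=np.sign(n[2]); P=P[abs((P-c)@n)<.003]
h=(W-c)@n; print("n",n.round(4),len(P))
X=frame(n,60); m=((h>.028)&(h<.06)&(r<.045)); A=(W[m]-TOP)@X
print(m.sum(),A.min(0).round(4),A.max(0).round(4),"htop",np.percentile(h[m],[90,97,99.5]).round(4))
(cc,rad)=cv2.minEnclosingCircle(A[:,:2].astype(np.float32)); print(cc,rad)
ctr=TOP+X[:,0]*cc[0]+X[:,1]*cc[1]; hh=(ctr-c)@n; print("top by face+50:",(ctr+n*(.05-hh)).round(4), "face height here",hh)
# median on core disc
k=m&(np.linalg.norm((W-ctr)-((W-ctr)@n)[...,None]*n,axis=-1)<.008); print("core",k.sum(),W[k].mean(0).round(4))
```

```text
n [-0.0252 -0.4995  0.866 ] 8703
2807 [-0.032  -0.0277 -0.0045] [0.0273 0.0315 0.0168] htop [0.0496 0.0501 0.0507]
(-0.0025035585276782513, 0.0018819643883034587) 0.02987990528345108
top by face+50: [0.5911 0.213  0.1296] face height here 0.04697250493771189
core 217 [0.5911 0.2133 0.129 ]
```

```bash
sed -i 's/TOP=np.array(.*)/TOP=np.array([.591,.214,.1292])/; s/NC=np.array(\[[^]]*\])/NC=np.array([-.026,-.499,.866])/' h.py; sed -n 11,13p h.py
python3 - <<'E'
from h import *
rel(TOP+NC*.029,frame(NC,60))
E
```

```text
NG=np.array([.035,.337,.941]); NG/=np.linalg.norm(NG)
def frame(n,ang):
    a=np.radians(ang); z=-n; x=np.array([np.cos(a),np.sin(a),0]); x-=z*(x@z); x/=np.linalg.norm(x)
rel [ 1.83  0.   15.72] [0.1  0.02 0.03] q [-13.   23.8  71.1  29.4  90.7  19.4] pos [0.576  0.1081 0.2827] t 3.0667 f [ 0.35 -0.81  0.59] w 0.0001
```

>>> jog_arm(
  targets=[
    [1.8, 0, 8, 0, 0, 0],
    [1.8, 0, 12, 0, 0, 0],
    [1.8, 0, 15.2, 0, 0, 0],
    [1.8, 0, 15.7, 0, 0, 0],
    [1.8, 0, 15.7, 0, 0, 0],
    [1.8, 0, 15.7, 0, 0, 0],
  ],
)

```text
time_s: 3.57
position: [0.59, 0.1987, 0.154]
tool_rot: [[0.546, 0.837, 0.026], [0.719, -0.485, 0.498], [0.43, -0.254, -0.867]]
ft_force: [0.4, -1.0, 1.0]
grip_width: 0.0002
gripper_force: 0.0
```

Run:
```python
from h import *
rel(TOP+NC*.019,frame(NC,60))
```

```text
rel [ 0.08 -0.03  1.02] [ 0.03  0.04 -0.06] q [-3.7 32.4 78.8 31.6 72.1 19. ] pos [0.59   0.1987 0.154 ] t 3.5667 f [ 0.38 -1.03  1.01] w 0.0002
```

>>> jog_arm(
  targets=[
    [0.1, 0, 0.6, 0, 0, 0],
    [0.1, 0, 1.1, 0, 0, 0],
    [0.1, 0, 1.5, 0, 0, 0],
    [0.1, 0, 1.8, 0, 0, 0],
    [0.1, 0, 1.8, 0, 0, 0],
    [0.1, 0, 1.8, 0, 0, 0],
  ],
)

```text
time_s: 4.07
position: [0.5924, 0.2086, 0.1406]
tool_rot: [[0.545, 0.838, 0.031], [0.719, -0.485, 0.498], [0.432, -0.249, -0.867]]
ft_force: [0.5, -3.1, 4.7]
grip_width: 0.0002
gripper_force: 2.8
```

>>> jog_arm(
  targets=[
    [0, 0, 0.2, 0, 0, 0],
    [0, 0, 0.4, 0, 0, 0],
    [0, 0, 0.4, 0, 0, 0],
    [0, 0, 0.4, 0, 0, 0],
  ],
)

```text
time_s: 4.4
position: [0.5925, 0.2106, 0.137]
tool_rot: [[0.545, 0.838, 0.031], [0.719, -0.485, 0.498], [0.432, -0.249, -0.867]]
ft_force: [0.9, -4.2, 6.5]
grip_width: 0.0004
gripper_force: 3.7
```

>>> jog_arm(
  targets=[
    [0, 0, 0.15, 0, 0, 0],
    [0, 0, 0.3, 0, 0, 0],
    [0, 0, 0.3, 0, 0, 0],
    [0, 0, 0.3, 0, 0, 0],
  ],
)

```text
time_s: 4.73
position: [0.5928, 0.2116, 0.1354]
tool_rot: [[0.544, 0.838, 0.032], [0.719, -0.485, 0.498], [0.433, -0.248, -0.867]]
ft_force: [-1.8, -8.7, 12.3]
grip_width: -0.0001
gripper_force: 7.8
```

>>> jog_arm(
  targets=[
    [0, 0, 0.2, 0, 0, 0],
    [0, 0, 0.2, 0, 0, 0],
    [0, 0, 0.2, 0, 0, 0],
  ],
)

```text
time_s: 4.98
position: [0.5932, 0.2118, 0.1352]
tool_rot: [[0.543, 0.839, 0.034], [0.719, -0.486, 0.497], [0.434, -0.246, -0.867]]
ft_force: [-6.4, -17.1, 24.7]
grip_width: 0.0002
gripper_force: 14.9
```

>>> jog_arm(
  targets=[
    [0, 0, -2, 0, 0, 0],
    [0, 0, -5, 0, 0, 0],
    [0, 0, -8, 0, 0, 0],
    [0, 0, -8, 0, 0, 0],
    [0, 0, -8, 0, 0, 0],
    [0, 0, -8, 0, 0, 0],
  ],
  hand=1,
)

```text
time_s: 5.48
position: [0.5891, 0.1741, 0.2002]
tool_rot: [[0.546, 0.838, 0.027], [0.719, -0.484, 0.498], [0.43, -0.253, -0.867]]
ft_force: [-0.4, 0.3, 0.2]
grip_width: 0.072
gripper_force: 0.0
```

Run:
```python
from h import *
im=env.get_image("wrist"); W=cloud(im); f=im["frame"].astype(int)
TP=TOP-.009*NC
rel(TP-NC*.008,frame(NC,60)); rel(TP+NC*.03,frame(NC,60))
d=W-(TOP-.05*NC); h=d@NC; r=np.linalg.norm(d-h[...,None]*NC,axis=-1)
P=W[(abs(h)<.008)&(r<.07)&(f.min(-1)>130)]
for _ in range(6):
    c=P.mean(0); n=np.linalg.svd(P-c)[2][2]; n*=np.sign(n[2]); P=P[abs((P-c)@n)<.003]
h=(W-c)@n; m=((h>.028)&(h<.06)&(r<.045)); print(n,m.sum(),"htop",np.percentile(h[m],[50,90,97]).round(4))
X=frame(n,60); A=(W[m]-TOP)@X; print(np.percentile(A,[1,99],axis=0).round(4),cv2.minEnclosingCircle(A[:,:2].astype(np.float32)))
```

```text
rel [-0.07  0.04  9.8 ] [ 0.01  0.04 -0.02] q [-6.2 29.2 76.1 30.6 78.3 20. ] pos [0.5889 0.1743 0.1998] t 5.5333 f [ 0.51 -0.14 -0.69] w 0.079
rel [-0.07  0.04  6.  ] [ 0.01  0.04 -0.02] q [-6.2 29.2 76.1 30.6 78.3 20. ] pos [0.5889 0.1743 0.1998] t 5.5333 f [ 0.51 -0.14 -0.69] w 0.079
[-0.02509461 -0.49992037  0.86570774] 4950 htop [0.0392 0.0408 0.0413]
[[-0.0263 -0.0261  0.0073]
 [ 0.0274  0.0275  0.019 ]] ((-0.0004947325214743614, 0.0007015421288087964), 0.0300795529037714)
```

Latched: the head stands 41 mm above the face by itself. Now I grip it.

>>> jog_arm(
  targets=[
    [-0.1, 0.05, 4, 0, 0, 0],
    [-0.1, 0.05, 7, 0, 0, 0],
    [-0.1, 0.05, 9, 0, 0, 0],
    [-0.1, 0.05, 9.8, 0, 0, 0],
    [-0.1, 0.05, 9.8, 0, 0, 0],
    [-0.1, 0.05, 9.8, 0, 0, 0],
  ],
)

```text
time_s: 6.03
position: [0.5922, 0.222, 0.1155]
tool_rot: [[0.545, 0.838, 0.027], [0.719, -0.484, 0.498], [0.431, -0.252, -0.867]]
ft_force: [0.4, 0.2, 0.1]
grip_width: 0.0856
gripper_force: 0.0
```

>>> jog_arm(
  targets=[
    [0, 0, 0, 0, 0, 0],
    [0, 0, 0, 0, 0, 0],
    [0, 0, 0, 0, 0, 0],
    [0, 0, 0, 0, 0, 0],
    [0, 0, 0, 0, 0, 0],
  ],
  hand=0,
  newtons=40,
)

```text
time_s: 6.45
position: [0.5921, 0.2215, 0.1169]
tool_rot: [[0.545, 0.838, 0.029], [0.719, -0.484, 0.499], [0.432, -0.251, -0.866]]
ft_force: [-3.5, -2.6, 6.9]
grip_width: 0.056
gripper_force: 42.9
```

>>> jog_arm(
  targets=[
    [0, 0, 0, 0, 0, 7],
    [0, 0, 0, 0, 0, 14],
    [0, 0, 0, 0, 0, 21],
    [0, 0, 0, 0, 0, 28],
    [0, 0, 0, 0, 0, 35],
    [0, 0, 0, 0, 0, 42],
    [0, 0, 0, 0, 0, 48],
    [0, 0, 0, 0, 0, 48],
  ],
)

```text
time_s: 7.12
position: [0.5928, 0.2203, 0.1164]
tool_rot: [[0.988, 0.151, 0.03], [0.116, -0.86, 0.496], [0.101, -0.487, -0.868]]
ft_force: [-1.3, -6.9, 4.7]
grip_width: 0.0563
gripper_force: 42.9
```

Run:
```python
from h import *
o=env.observe(); print(o["wrist_torque"],o["wrist_torque"]@o["tool_rot"],o["q"].round(1),o["ft_force"].round(1))
```

```text
[-1.2398383   0.13160854  0.14623445] [-1.19511948 -0.37114418 -0.09922586] [-1.5 35.4 80.3 32.7 67.  66.5] [-1.3 -6.9  4.7]
```

>>> jog_arm(
  targets=[
    [0, 0, 0, 0, 0, 48],
    [0, 0, 0, 0, 0, 48],
    [0, 0, 0, 0, 0, 48],
    [0, 0, 0, 0, 0, 48],
    [0, 0, 0, 0, 0, 48],
  ],
  hand=1,
)

```text
time_s: 7.53
position: [0.5924, 0.2215, 0.1161]
tool_rot: [[0.889, -0.457, 0.029], [-0.409, -0.764, 0.498], [-0.205, -0.455, -0.867]]
ft_force: [0.6, 0.2, -0.6]
grip_width: 0.0856
gripper_force: 0.0
```

The repeated turn value rotated the hand a further 36° while it was opening, which did no harm. I back off and check.

>>> jog_arm(
  targets=[
    [0, 0, -3, 0, 0, 0],
    [0, 0, -6, 0, 0, 0],
    [0, 0, -10, 0, 0, 0],
    [0, 0, -10, 0, 0, 0],
    [0, 0, -10, 0, 0, 0],
    [0, 0, -10, 0, 0, 0],
  ],
)

```text
time_s: 8.03
position: [0.5891, 0.1719, 0.202]
tool_rot: [[0.892, -0.452, 0.028], [-0.404, -0.767, 0.498], [-0.204, -0.456, -0.867]]
ft_force: [-0.4, 0.6, -0.4]
grip_width: 0.0852
gripper_force: 0.0
```

```bash
cat > g.py <<'E'
from h import *
E
python3 - <<'E'
from h import *
im=env.get_image("wrist"); W=cloud(im); f=im["frame"].astype(int)
d=W-(TOP-.05*NC); h=d@NC; r=np.linalg.norm(d-h[...,None]*NC,axis=-1)
P=W[(abs(h)<.008)&(r<.07)&(f.min(-1)>130)]
for _ in range(6):
    c=P.mean(0); n=np.linalg.svd(P-c)[2][2]; n*=np.sign(n[2]); P=P[abs((P-c)@n)<.003]
h=(W-c)@n; m=((h>.028)&(h<.065)&(r<.045)); print(n,m.sum(),"htop",np.percentile(h[m],[50,90,97]).round(4))
cv2.imwrite("pics/e.png",cv2.cvtColor(im["frame"],4))
# gauge refs
rel((.604,-.162,.26),frame(NG,-31.6))
E
```

```text
[-0.02568853 -0.49901988  0.86620971] 5362 htop [0.0479 0.0495 0.0502]
rel [ 13.64  22.29 -21.69] [-45.23  20.69   3.04] q [ -6.4  29.1  76.   30.6  78.5 103.7] pos [0.5889 0.1722 0.2014] t 8.0833 f [0.18 0.7  0.24] w 0.085
```

View pics/e.png

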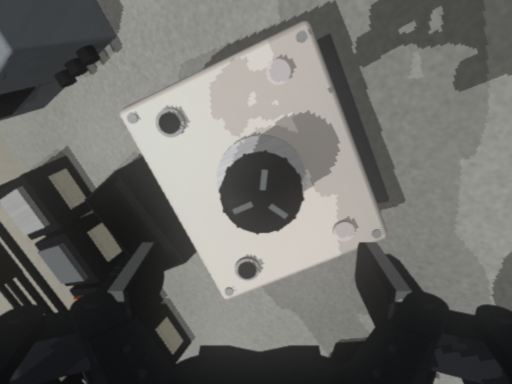

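The head is out at 50 mm, at (262,190) in the picture. On to the gauge.

Run:
```python
from h import *
rel(np.array([.608,-.170,.089])+NG*.17,frame(NG,-31.6))
```

```text
rel [ 12.77  18.56 -18.25] [-45.23  20.69   3.04] q [ -6.4  29.1  76.   30.6  78.5 103.7] pos [0.5889 0.1722 0.2014] t 8.0833 f [0.18 0.7  0.24] w 0.085
```

>>> jog_arm(
  targets=[
    [12.8, 18.6, -18.2, -45.2, 20.7, 3],
    [12.8, 18.6, -18.2, -45.2, 20.7, 3],
    [12.8, 18.6, -18.2, -45.2, 20.7, 3],
    [12.8, 18.6, -18.2, -45.2, 20.7, 3],
    [12.8, 18.6, -18.2, -45.2, 20.7, 3],
    [12.8, 18.6, -18.2, -45.2, 20.7, 3],
    [12.8, 18.6, -18.2, -45.2, 20.7, 3],
    [12.8, 18.6, -18.2, -45.2, 20.7, 3],
  ],
)

```text
time_s: 8.75
position: [0.6148, -0.1162, 0.2479]
tool_rot: [[0.866, -0.499, -0.036], [-0.48, -0.808, -0.343], [0.142, 0.314, -0.939]]
ft_force: [-0.4, 1.0, -0.4]
grip_width: 0.0855
gripper_force: 0.0
```

>>> jog_arm(
  targets=[
    [0, 0, 0, 0, 0, 0],
    [0, 0, 0, 0, 0, 0],
    [0, 0, 0, 0, 0, 0],
  ],
)

```text
time_s: 9.0
position: [0.6143, -0.112, 0.2483]
tool_rot: [[0.867, -0.497, -0.034], [-0.479, -0.812, -0.335], [0.139, 0.307, -0.942]]
ft_force: [0.2, 0.6, 1.2]
grip_width: 0.0853
gripper_force: 0.0
```

```bash
cat > g.py <<'E'
from h import *
def gauge(name):
    im=env.get_image("wrist"); W=cloud(im); f=im["frame"].astype(int)
    c0=np.array([.608,-.170,.089]); d=W-c0; h=d@NG; r=np.linalg.norm(d-h[...,None]*NG,axis=-1)
    P=W[(abs(h)<.01)&(r<.068)&(f.min(-1)>130)]; n=NG
    for _ in range(6):
        c=P.mean(0); n=np.linalg.svd(P-c)[2][2]; n*=np.sign(n[2]); P=P[abs((P-c)@n)<.003]
    h=(W-c)@n; m=(h>.028)&(h<.05)&(r<.045); A=(W[m]-c0)@frame(n,0)
    (a,b),(w,l),t=rect=cv2.minAreaRect(A[:,:2].astype(np.float32)); ev=np.linalg.svd(A[:,:2]-A[:,:2].mean(0),full_matrices=False)[2][0]
    X=frame(n,0); k=X[:,0]*a+X[:,1]*b+c0; k+=n*(-((k-c)@n)); u=X[:,:2]@ev
    print("n",n.round(4),"dialc",k.round(4),"rect",w,l,"mean",A.mean(0).round(4),"bar ang",np.degrees(np.arctan2(u[1],u[0])).round(1),"htop",np.percentile(h[m],97))
    cv2.imwrite(f"pics/{name}.png",cv2.cvtColor(im["frame"],4)); return k,n
E
python3 - <<'E'
from g import *
k,n=gauge("f"); rel(k+n*.032,frame(n,-31.6))
E
```

```text
n [0.0399 0.34   0.9396] dialc [ 0.6079 -0.1701  0.0904] rect 0.06703440845012665 0.01397689338773489 mean [ 0.0013  0.0014 -0.0358] bar ang 148.4 htop 0.036204839802152326
rel [ 0.02  0.15 13.66] [-0.42 -0.18  0.03] q [-13.8  29.9  63.3 -19.6  84.2 107.9] pos [ 0.6143 -0.1121  0.2485] t 9.05 f [-0.22  0.12  0.67] w 0.0853
```

View pics/f.png

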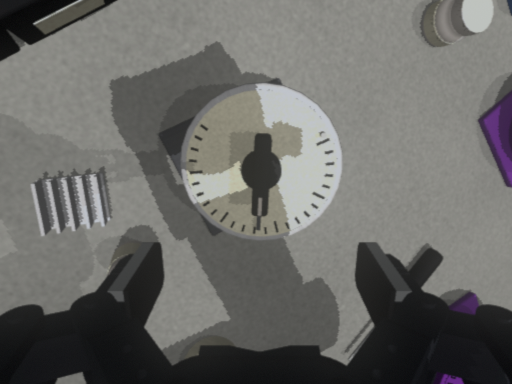

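Wrist view: the bar is at (261,175), aligned with the gripper, with the needle towards the bottom (260,225). Descend and grip.

>>> jog_arm(
  targets=[
    [0, 0.15, 4, -0.4, -0.2, 0],
    [0, 0.15, 8, -0.4, -0.2, 0],
    [0, 0.15, 11, -0.4, -0.2, 0],
    [0, 0.15, 13, -0.4, -0.2, 0],
    [0, 0.15, 13.6, -0.4, -0.2, 0],
    [0, 0.15, 13.6, -0.4, -0.2, 0],
    [0, 0.15, 13.6, -0.4, -0.2, 0],
  ],
)

```text
time_s: 9.63
position: [0.6097, -0.1597, 0.1226]
tool_rot: [[0.866, -0.498, -0.038], [-0.48, -0.808, -0.341], [0.139, 0.314, -0.939]]
ft_force: [-0.8, -0.3, -0.1]
grip_width: 0.0856
gripper_force: 0.0
```

>>> jog_arm(
  targets=[
    [0, 0, 0, 0, 0, 0],
    [0, 0, 0, 0, 0, 0],
    [0, 0, 0, 0, 0, 0],
    [0, 0, 0, 0, 0, 0],
    [0, 0, 0, 0, 0, 0],
    [0, 0, 0, 0, 0, 0],
    [0, 0, 0, 0, 0, 0],
  ],
  hand=0,
  newtons=40,
)

```text
time_s: 10.22
position: [0.6097, -0.159, 0.1216]
tool_rot: [[0.866, -0.498, -0.038], [-0.48, -0.809, -0.339], [0.138, 0.312, -0.94]]
ft_force: [3.1, 6.1, 1.7]
grip_width: 0.013
gripper_force: 42.5
```

Run:
```python
from h import *
rel(np.array([.6079,-.1701,.0904])+.032*np.array([.04,.34,.9396]),frame(NG,-31.6))
```

```text
rel [-0.05  0.    0.12] [0.21 0.08 0.01] q [-18.   36.3  73.7 -21.3  67.3 110.1] pos [ 0.6097 -0.159   0.1216] t 10.2167 f [3.09 6.08 1.7 ] w 0.013
```

>>> jog_arm(
  targets=[
    [0, 0, 0, 0, 0, -7],
    [0, 0, 0, 0, 0, -14],
    [0, 0, 0, 0, 0, -21],
    [0, 0, 0, 0, 0, -28],
    [0, 0, 0, 0, 0, -35],
    [0, 0, 0, 0, 0, -42],
    [0, 0, 0, 0, 0, -49],
    [0, 0, 0, 0, 0, -56],
  ],
)

```text
time_s: 10.88
position: [0.6098, -0.1576, 0.1211]
tool_rot: [[0.895, 0.445, -0.038], [0.408, -0.848, -0.337], [-0.182, 0.286, -0.941]]
ft_force: [3.7, 13.8, -0.1]
grip_width: 0.0132
gripper_force: 42.9
```

>>> jog_arm(
  targets=[
    [0, 0, 0, 0, 0, -7],
    [0, 0, 0, 0, 0, -14],
    [0, 0, 0, 0, 0, -21],
    [0, 0, 0, 0, 0, -28],
    [0, 0, 0, 0, 0, -35],
    [0, 0, 0, 0, 0, -42],
    [0, 0, 0, 0, 0, -49],
    [0, 0, 0, 0, 0, -54],
  ],
)

```text
time_s: 11.55
position: [0.6087, -0.1567, 0.1208]
tool_rot: [[0.165, 0.985, -0.041], [0.927, -0.169, -0.335], [-0.337, 0.018, -0.941]]
ft_force: [-1.9, 17.4, 3.0]
grip_width: 0.0128
gripper_force: 43.3
```

Run:
```python
from h import *
o=env.observe(); R=o["tool_rot"];print(o["wrist_torque"]@R,o["q"].round(1),(o["ft_force"]@R).round(1),np.degrees(np.arctan2(R[1,0],R[0,0])))
n=np.array([.04,.34,.9396]); x=np.array([0,0,1])-n*n[2]; x/=np.linalg.norm(x); y=np.cross(n,x); b=-R[:,0]
print("pointer deg left (cw positive)",-np.degrees(np.arctan2(b@y,b@x)))
```

```text
[0.72603725 2.47261744 0.09995768] [-17.9  36.3  73.8 -21.1  67.4  -0.3] [14.8 -4.8 -8.6] 79.91138562202816
pointer deg left (cw positive) 3.180455281635558
```

>>> jog_arm(
  targets=[
    [0.1, 0, 0, 0, 0, -3],
    [0.1, 0, 0, 0, 0, -6],
    [0.1, 0, 0, 0, 0, -6],
    [0.1, 0, 0, 0, 0, -6],
  ],
)

```text
time_s: 11.88
position: [0.6086, -0.1566, 0.1208]
tool_rot: [[0.069, 0.997, -0.041], [0.938, -0.079, -0.336], [-0.339, -0.016, -0.941]]
ft_force: [-3.9, 13.4, 4.4]
grip_width: 0.0129
gripper_force: 49.4
```

```bash
cat > p.py <<'E'
from h import *
o=env.observe(); R=o["tool_rot"];print(o["wrist_torque"]@R,o["q"].round(1),(o["ft_force"]@R).round(1))
n=np.array([.04,.34,.9396]); x=np.array([0,0,1])-n*n[2]; x/=np.linalg.norm(x); y=np.cross(n,x); b=-R[:,0]
print("pointer deg left (cw positive)",-np.degrees(np.arctan2(b@y,b@x)))
E
python3 p.py
```

```text
[0.7115518  2.02378324 0.73185279] [-17.9  36.3  73.8 -21.1  67.4  -5.8] [10.8 -5.1 -8.5]
pointer deg left (cw positive) -2.3820443347380995
```

The axial torque jumped from 0.1 to 0.7 N m, so the pointer is on the stop. Let go and back off.

>>> jog_arm(
  targets=[
    [0, 0, 0, 0, 0, 0],
    [0, 0, 0, 0, 0, 0],
    [0, 0, 0, 0, 0, 0],
    [0, 0, 0, 0, 0, 0],
    [0, 0, 0, 0, 0, 0],
    [0, 0, -2, 0, 0, 0],
    [0, 0, -5, 0, 0, 0],
    [0, 0, -9, 0, 0, 0],
  ],
  hand=1,
)

```text
time_s: 12.55
position: [0.6119, -0.1287, 0.2044]
tool_rot: [[0.068, 0.997, -0.045], [0.937, -0.079, -0.339], [-0.342, -0.019, -0.94]]
ft_force: [0.7, 0.0, -0.7]
grip_width: 0.0854
gripper_force: 0.0
```

>>> jog_arm(
  targets=[
    [0, 0, -4, 0, 0, 0],
    [0, 0, -4, 0, 0, 0],
    [0, 0, -4, 0, 0, 0],
    [0, 0, -4, 0, 0, 0],
  ],
)

```text
time_s: 12.88
position: [0.6142, -0.1149, 0.2425]
tool_rot: [[0.068, 0.997, -0.041], [0.937, -0.078, -0.341], [-0.343, -0.015, -0.939]]
ft_force: [1.5, -0.7, 0.4]
grip_width: 0.0855
gripper_force: 0.0
```

Run:
```python
from g import *
k,n=gauge("g2"); x=np.array([0,0,1])-n*n[2]; print("x axis ang",np.degrees(np.arctan2(x[1],x[0])))
z=env.get_image("top"); cv2.imwrite("pics/h.png",cv2.cvtColor(z["frame"],4)); W=cloud(z)
for t in ["heatsink","flux","tape","screws","tote","module","driver","stop_top"]:
    for c in ["top"]:
        for r in env.regions_of(c,t)[:1]: print(t,round(r["score"],2),np.nanmedian(W[r["pixels"]],0).round(3))
print(env.observe()["ft_force"],env.observe()["time_s"])
a=cv2.imread("pics/g2.png"); b=cv2.imread("pics/h.png"); cv2.imwrite("pics/i.png",cv2.resize(np.hstack([a,b]),(800,300)))
```

```text
n [0.0396 0.3402 0.9395] dialc [ 0.6079 -0.1687  0.0898] rect 0.01403494831174612 0.06700537353754044 mean [-0.     -0.0026 -0.0358] bar ang -96.3 htop 0.03633575502555683
x axis ang -96.6408802670217
screws 0.55 [ 0.604 -0.488  0.058]
tote 0.9 [0.571 0.515 0.008]
module 0.58 [0.591 0.218 0.127]
driver 0.56 [ 0.32  -0.296  0.023]
stop_top 0.54 [0.591 0.221 0.129]
[ 0.4036314  -0.14933023  0.5990818 ] 13.3833
```

View pics/i.png

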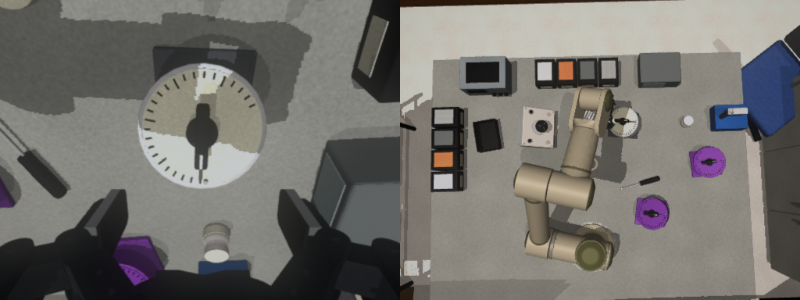

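The needle sits on the zero mark at left panel (203,182), and the bar is within 0.5° of the zero axis. The mushroom is out, and the hand is clear. Hand in.

```bash
python3 -c "
from rig import env
print(env.close_job())"
```

```text
the job is handed in; nothing more can be done
None
```

The job is handed in, but no verdict came back: the stop button was latched, seen to stay down, twisted free and sprang fully out; the gauge pointer is on its zero stop to within about 0.5°; and I saw no sign of anything knocked, though the arm hid the flux bottle, heat sink, tape and module in the last check.

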